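Slide the brass coupon under the tester's spring clip

ROBOT

A 6-joint arm with a two-finger parallel gripper is mounted at the origin on the work surface. World frame = base frame: x ahead of the robot, y to its left, z up, the work surface at z = 0. Lengths are in m, angles in rad, forces in N, time in s.
With the tool pointing down it reaches from about 0.3 to 0.95 m from the base axis. Payload 3.1 kg.
Tool frame: the origin (TCP) lies on the centre line of the jaws, within the pads' length; the fingertips stand 25 mm ahead of it and the grasp point (between the pads) lies 6 mm ahead of it; z points along the fingers, x is the direction in which the jaws open and shut, and the axes are right-handed (so a half turn about z gives the same grasp; the last joint's range is limited). The gripper opens to 85 mm and grips with 20 to 120 N. Pads are 22 mm wide; open, the fingers measure 114 mm over their backs; the gripper's body (76 mm by 85 mm) begins 54 mm behind the grasp point. The pads swing forward as they close: fully open they stand 13 mm farther back than shut.
Start: joints at [1.274, 0.308, 1.634, -0, 1.2, -0.07], TCP at [0.141, 0.609, 0.224] pointing down, gripper open.
Joint ranges: [-3.06, 3.06], [-0.79, 1.96], [0.05, 2.63], [-1.19, 4.34], [0.05, 2.64], [-2.94, 2.94]. Speed limits (rad/s): [2.79, 2.79, 3.14, 3.14, 3.14, 3.14].

INTERFACE

Orientations are given as a unit quaternion [w, x, y, z].
In Python, from cell import monitor, grab_frame, order gives the robot as it stands.
- The arm moves only by the tool send_rows, never from a script. Its argument "commands" is a list of rows, each a list of 7 numbers: the shift along the tool's x, y, z in cm, then the turn, a rotation vector about the tool's x, y, z in degrees, then the finger opening in cm, from 0 to 8.54. In form: [[dx, dy, dz, wx, wy, wz, hand], ...]. A call has 1 to 12 rows; each row is the pose to reach, as a shift and turn from the pose commanded when the call began, along the tool's axes at that moment; what a row does not reach only later rows make up. A row lasts 1/10 s, in which the tool goes at most 50 mm and 8.59 degrees, less where a joint would pass 70% of its speed; a pose out of reach is approached as far as the arm can. A call with a gripper value outside its range is refused whole. The fingers move at their own pace and stop on an object; "grip_force" is the grip in N (left out, the last holds). Time passes only in rows, so rows that repeat a pose let the fingers close. It gives the time, the measured TCP pose, the force and the opening at its end, in the units of the state.
- monitor.sense(): the state, without advancing time (a new reading comes with each control period).
- grab_frame(name): name is "side" or "top"; returns a dict with "image" (480x640x3 uint8, red, green, blue), "z_map" (480x640 float32, m along the optical axis (not along the pixel's ray), 0 where there is no reading), "camera_matrix" (3x3 intrinsics, pixels), "world_to_cam" (4x4, takes a point from world to camera coordinates). Camera axes: x right, y down, z forward; pixel columns grow to the right and rows downward; lengths in m; the calibration is good to about 2 mm. A picture is of the moment at which its call begins.
- order.close_job(): hands the job in, once; it reports no verdict.
The state is a dict: "time_s": time; "joint_positions": joint angles; "joint_velocities": joint speeds; "joint_efforts": joint torques, N m; "tool_pos": TCP position; "orientation": TCP orientation; "ft_force": force on the tool from outside, world axes, zero at the start; "torque": the same for the moment, N m; "width": finger opening in m.
Only numpy, scipy, OpenCV 4.12 (cv2) and the standard library are available. Lean on these libraries where they do the work, as an engineer would, in place of code of your own. Each camera call takes 0.05 s, during which the arm holds its last target.

TASK

Hold the red press plate of the sample stage's spring clip down with one fingertip, so that its yellow nose rises, and while it is held push the brass coupon with the other fingertip along the lane, under the nose, until it rests against the black end stop. Then let go of both so that the nose clamps the coupon, and move clear. Only push the coupon, never lift or tip it, and leave everything else on the counter where it is.

Things in the scene. Friction and masses are not known exactly. Their poses are not given: they have to be found in the camera images.
- stage: the tester's sample stage, fixed: aluminium deck 215 x 170 mm (its x -130 to +85, y -85 to +85), top 30 mm above the table. Origin at table level under the middle of the feed lane; x = feed direction (to the end stop), y left, z up. Lane centred on y 0: slick black guides 7 mm high, straight, 45 mm apart from x +15 to +70, flaring to 69 mm apart at x -25
- end_stop (a point): on the deck, the middle of the face of the black end stop (12 mm high) across the lane, at stage x +70, y 0. A coupon fully home touches it, its centre then at stage x +40
- pivot (a point): middle of the clip's steel pivot bar (8 mm thick), 42 mm above the table, along stage x from -68 to +32 at stage y -34, between lane and press plate; bar and supports reach 48 mm above the table, and between the bar and the lane the deck is clear behind stage x -28. Two fingertips can straddle the bar, one on the plate, one in the lane
- coupon: the brass test coupon, a flat blank 60 x 40 x 8 mm with 8 mm corner radii, 0.11 to 0.22 kg, lying flat on the deck in the mouth of the flared guides, long side roughly along the feed. Origin at the centre of its underside, x along its 60 mm, z up
- clip (a joint): the spring clip, a rocker on the pivot bar, rad: 0 at rest (nose 1 mm above the deck, blocking the lane); 0.38 = press plate fully down at its hard stop, nose 12 mm or more above the deck; about 0.20 with the nose on the coupon. Springs back when let go; pressing mid-plate takes about 2.5 N to start, 8 N to hold fully down
- press_plate (a point): middle of the top of the clip's red press plate, 180 mm along the feed (stage x -120 to +60), 30 mm wide. Fully pressed it is level, its top 32 mm above the table (2 mm above the deck), stage y -81 to -51; at rest tilted, its middle about 12 mm higher, outer edge highest. A 12 mm high rib stands on its inner edge (x -58 to +22, y -52 to -48). A fingertip can slide along it
- nose (a point): middle of the underside of the clip's yellow nose, a 14 x 14 x 14 mm block over the lane (stage x +41 to +55, y -1 to +13) on a steel arm that crosses from the pivot bar at the same x; it lifts as the press plate goes down
- weight: small steel weight 28 mm across, 38 mm high with a brass loop, standing on the stage's deck left of the left guide; leave alone. Origin at the centre of its underside
- bell: round brass bell 60 mm across, 69 mm high, on the table left of the stage; leave alone. Origin at the centre of its underside
- copper_spare: reddish copper blank of the coupon's size, flat on the table to the right of the stage; not the one to load, leave alone. Origin at the centre of its underside
- bail: flat-lying open brass loop handle about 70 mm across, 8 mm thick; leave alone. Origin at the centre of its underside
- leaf_copper: flat copper leaf ornament about 165 mm long on the pan of the white counter scale; leave alone. Origin at the centre of its underside
- jar: amber glass jar 64 mm across, 90 mm high; leave alone. Origin at the centre of its underside
- brass_cup: open brass cup 66 mm across, 70 mm high; leave alone. Origin at the centre of its underside
There are look-alikes about, which are no part of the job. Leave any green or pink look-alike of the coupon alone.

How it is judged:
On the way, in this order (a step that is already met when the one before it is completed fails the run):
1. a finger holds the clip down while the coupon is still short of the nose (value of joint clip above 0.25 rad and contact force between the fingers and clip above 1 N and x of coupon in the frame of stage below 0.016 m), for 0.2 s.
2. with the clip still held down by a finger, a finger has pushed the coupon under the nose to within 8 mm of the end stop (value of joint clip above 0.235 rad and contact force between the fingers and clip above 1 N and contact force between the fingers and coupon above 0.1 N and x of coupon in the frame of stage above 0.032 m).
At the end, for the whole second after the job is handed in: The coupon lies flat in the lane, its centre within 4.5 mm of fully home along the feed and 5 mm across, square within 0.15 rad, at rest; the released clip's nose presses on it (more than 1 N, clip at 0.13 to 0.24 rad) (x of coupon in the frame of stage between 0.0355 and 0.043 m and y of coupon in the frame of stage between -0.005 and 0.005 m and angle between the x axis of coupon and the x axis of stage, either way round below 0.15 rad and z of coupon in the frame of stage between 0.027 and 0.033 m and angle between coupon's own z axis and vertical below 0.06 rad and value of joint clip between 0.13 and 0.24 rad and contact force between clip and coupon above 1 N and linear speed of coupon below 0.01 m/s); the robot touches nothing.
It fails at once if the coupon is lifted or tipped (z of coupon in the frame of stage above 0.036 m or angle between coupon's own z axis and vertical above 0.2 rad).
It fails at once if the coupon is pushed off the deck (z of coupon in the frame of stage below 0.02 m).
It fails at once if a bystander is moved by more than 15 mm (distance of any of weight, bell, copper_spare, bail, leaf_copper, jar, brass_cup from where it was at the start of the episode above 0.015 m).
It also fails if it takes over 42 s, if anything falls off the work surface, if the arm or the gripper's body presses on something with over 40 N, if the wrist force passes 120 N, or if a joint passes its speed limit or range.

## Working session

There is one attempt and no reset: what is moved stays moved. The work goes in short steps, Python scripts to look and compute and a tool call to move; the robot and the scene stay as the last step left them, time stands still between calls to the robot, and variables do not carry over. Pictures are saved under pics/ and viewed, and the job is handed in when it is done.

Besides the shell and the picture viewer there is one more tool, called after "Emit:" by a JSON object that holds its "fn" and its "kwargs". send_rows: Moves the arm, as the interface text tells. Its arguments: {"type":"object","properties":{"commands":{"type":"array","items":{"type":"array","items":{"type":"number"}}},"grip_force":{"type":"number"}},"required":["commands"]}

```bash
ls; mkdir -p pics; python3 - <<'E'
from cell import monitor, grab_frame, order
import cv2,numpy as np
print(monitor.sense())
for n in("top","side"):
    f=grab_frame(n)
    cv2.imwrite(f"pics/{n}0.png",f["image"][:,:,::-1]); np.savez(f"{n}0.npz",**f)
    print(n,f["camera_matrix"],f["world_to_cam"])
E
```

```text
pics
{'time_s': 0.0, 'joint_positions': array([ 1.27430467e+00,  3.08997896e-01,  1.63521080e+00,  2.57696987e-05,
        1.19971617e+00, -6.97074083e-02]), 'joint_velocities': array([ 0.00157502, -0.00062113,  0.00022221,  0.00137202, -0.00052   ,
        0.00086188]), 'joint_efforts': array([-1.65883386e-03, -4.15242255e+01, -2.76674563e+01, -2.48635379e-04,
        1.00298412e-02, -2.92083744e-07]), 'tool_pos': array([0.14030172, 0.60817248, 0.22323999]), 'orientation': array([ 6.50751780e-04,  7.82576753e-01,  6.22553022e-01, -9.67710678e-04]), 'ft_force': array([ 0.24137969, -1.13675847, -0.73269288]), 'torque': array([ 0.01841931, -0.0324676 ,  0.0212916 ]), 'width': 0.08544185452705327}
top [[470.95527643   0.         321.70464409]
 [  0.         470.95527643 241.78852842]
 [  0.           0.           1.        ]] [[-0.02061853 -0.99976992  0.00591479  0.0164243 ]
 [-0.99471366  0.01991828 -0.10073729  0.52132314]
 [ 0.1005963  -0.00796058 -0.99489548  1.29918674]
 [ 0.          0.          0.          1.        ]]
side [[489.17083758   0.         314.69722798]
 [  0.         489.17083758 240.49599123]
 [  0.           0.           1.        ]] [[ 0.98970195 -0.14101823 -0.02457463 -0.49757099]
 [-0.09754378 -0.53876322 -0.83679114  0.13958819]
 [ 0.1047629   0.83057092 -0.54697046  1.09584061]
 [ 0.          0.          0.          1.        ]]
```

View pics/top0.png

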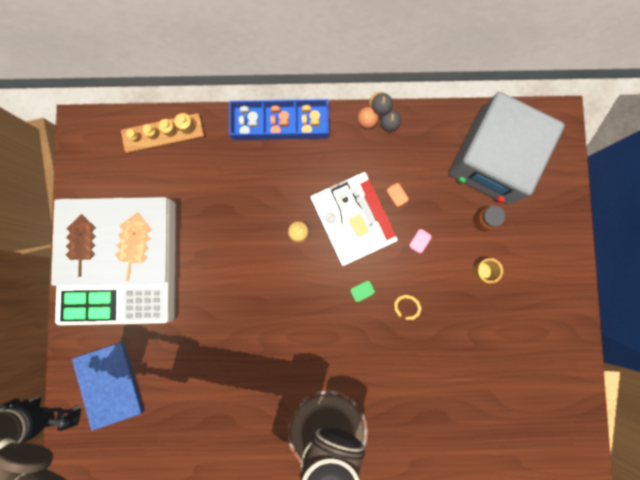

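View pics/side0.png

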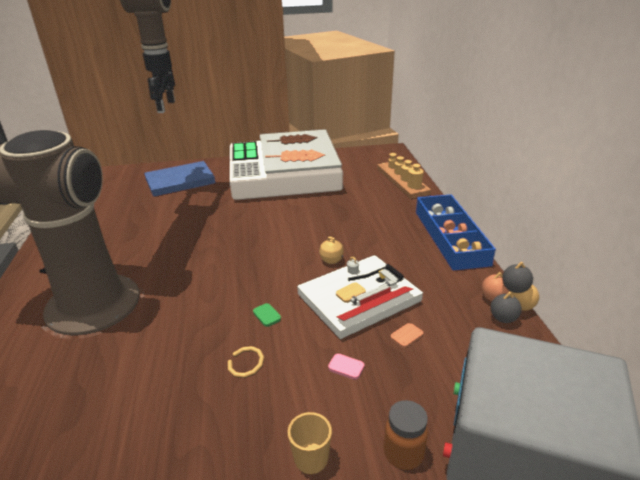

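The top view shows the stage around (354,219), with the feed pointing up and slightly left, the red plate on its right side and the coupon at (359,226). I'll zoom in.

```bash
cat > h.py <<'E'
import numpy as np,cv2
def P(f,u,v,z=None,plane=None):
    K=f["camera_matrix"];T=f["world_to_cam"];R=T[:3,:3];t=T[:3,3]
    d=np.stack([(np.asarray(u,float)-K[0,2])/K[0,0],(np.asarray(v,float)-K[1,2])/K[1,1],np.ones(np.shape(u))],-1)
    if plane is None: return (d*np.asarray(z)[...,None]-t)@R
    c=-R.T@t; w=d@R
    return c+w*((plane-c[2])/w[...,2])[...,None]
def pix(f,X):
    K=f["camera_matrix"];T=f["world_to_cam"];c=np.asarray(X)@T[:3,:3].T+T[:3,3]
    p=c@K.T; return p[...,:2]/p[...,2:]
def crop(f,u0,u1,v0,v1,s,name):
    im=f["image"][v0:v1,u0:u1,::-1]; cv2.imwrite(name,cv2.resize(im,None,fx=s,fy=s,interpolation=cv2.INTER_CUBIC))
E
python3 - <<'E'
from h import *
f=dict(np.load("top0.npz")); g=dict(np.load("side0.npz"))
crop(f,295,415,165,270,6,"pics/tc.png"); crop(g,290,430,245,340,5,"pics/sc.png")
vv,uu=np.mgrid[165:270,295:415]
X=P(f,uu,vv,f["z_map"][165:270,295:415])
m=(X[...,2]>.022)&(X[...,2]<.036); mm=m.astype(np.uint8)
n,l,s,c=cv2.connectedComponentsWithStats(mm); print(s)
k=1+s[1:,4].argmax(); pts=X[l==k]
# all high points on stage
hull=X[X[...,2]>.022][:,:2]
r=cv2.minAreaRect((pts[:,:2]*1000).astype(np.float32)); print(r, pts[:,2].mean()); print(cv2.boxPoints(r))
E
```

```text
[[   0    0  120  105 9775]
 [  16    7   86   93 2789]
 [  60   33    2    1    2]
 [  62   35    1    1    1]
 [  73   35    1    1    1]
 [  64   39    1    1    1]
 [  64   53    1    1    1]
 [  59   55    1    1    1]
 [  61   55    1    1    1]
 [  55   56    1    1    1]
 [  63   57    1    1    1]
 [  66   56    3    2    3]
 [   9   58    2    1    2]
 [  61   58    1    1    1]
 [  65   59    1    1    1]
 [  11   60    1    1    1]
 [  60   61    1    1    1]
 [  69   60    1    1    1]
 [  12   62    1    1    1]
 [  64   62    1    1    1]
 [  69   62    1    1    1]
 [  13   64    1    4    4]
 [  72   64    1    1    1]
 [   8   72    4    3    4]
 [   1   76    2    1    2]
 [   4   76    2    1    2]]
((587.9691772460938, -84.677734375), (215.09982299804688, 170.93649291992188), 23.544523239135742) 0.03141400293172547
[[ 455.2315    -49.286777]
 [ 523.5141   -205.9928  ]
 [ 720.70685  -120.068695]
 [ 652.42426    36.63733 ]]
```

View pics/tc.png

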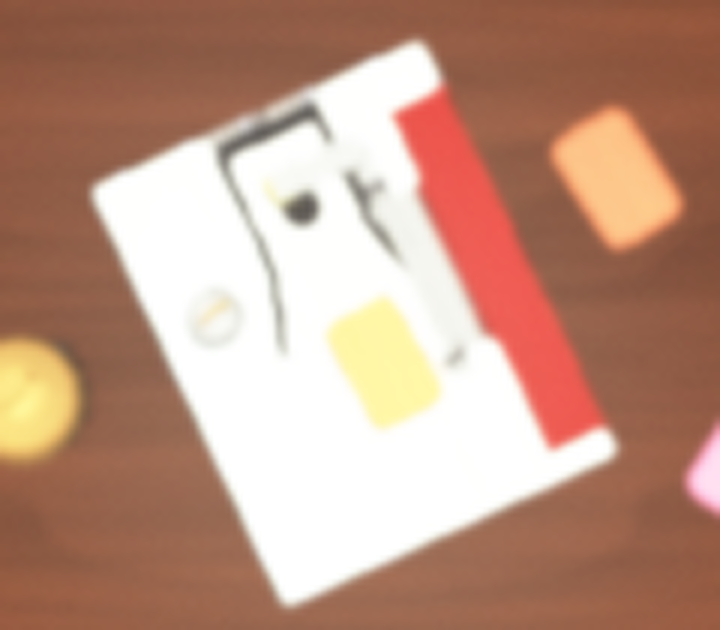

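View pics/sc.png

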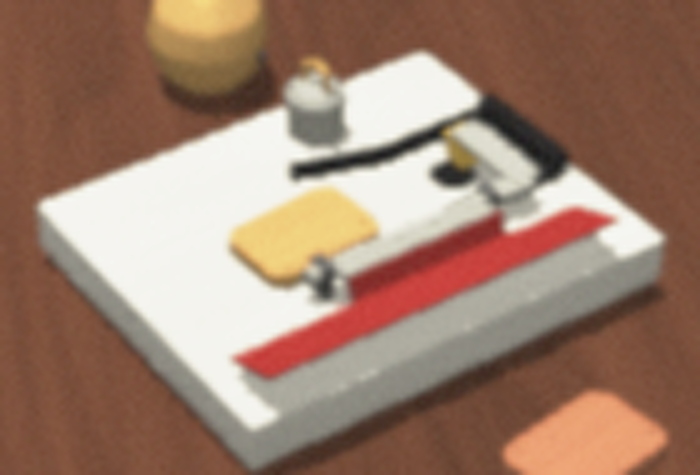

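```bash
cat >> h.py <<'E'
YAW=np.radians(23.54); O=np.array([.6086,-.0757])
def S(X):
    d=np.asarray(X)[...,:2]-O; c,s=np.cos(YAW),np.sin(YAW)
    return np.stack([d[...,0]*c+d[...,1]*s,-d[...,0]*s+d[...,1]*c,np.asarray(X)[...,2]],-1)
def W(x,y,z):
    c,s=np.cos(YAW),np.sin(YAW); return np.array([O[0]+x*c-y*s,O[1]+x*s+y*c,z])
def coupon(f,top=.038):
    h=cv2.cvtColor(f["image"],cv2.COLOR_RGB2HSV)
    m=cv2.inRange(h,(20,70,120),(36,255,255))
    n,l,s,c=cv2.connectedComponentsWithStats(m)
    pc=pix(f,W(-.02,0,top)); best=min((np.hypot(*(c[i]-pc)),i) for i in range(1,n) if s[i,4]>40)[1]
    v,u=np.nonzero(l==best); p=S(P(f,u,v,plane=top))*1000
    r=cv2.minAreaRect(p[:,:2].astype(np.float32)); return r,p[:,:2].mean(0),len(u)
E
python3 - <<'E'
from h import *
f=dict(np.load("top0.npz")); g=dict(np.load("side0.npz"))
print(coupon(f)); print(coupon(g))
# checks: red plate extents from both, stage overlay
for nm,q in(("top",f),("side",g)):
    h=cv2.cvtColor(q["image"],cv2.COLOR_RGB2HSV); m=cv2.inRange(h,(0,150,120),(5,255,255))|cv2.inRange(h,(174,150,120),(180,255,255))
    v,u=np.nonzero(m); X=S(P(q,u,v,q["z_map"][v,u]))*1000
    X=X[(abs(X[:,0])<150)&(abs(X[:,1])<100)]
    print(nm,np.percentile(X,[1,50,99],axis=0).round(1))
    im=q["image"][:,:,::-1].copy(); im=cv2.resize(im,None,fx=6,fy=6,interpolation=cv2.INTER_CUBIC)
    def line(pts,c):
        p=(pix(q,np.array([W(*a) for a in pts]))*6+2.5).round().astype(int); cv2.polylines(im,[p.reshape(-1,1,2)],True,c,1)
    line([(-.13,-.085,.03),(.085,-.085,.03),(.085,.085,.03),(-.13,.085,.03)],(255,0,0))
    line([(.07,-.0225,.037),(.015,-.0225,.037),(-.025,-.0345,.037),(-.025,.0345,.037),(.015,.0225,.037),(.07,.0225,.037)],(0,200,0))
    line([(-.068,-.038,.046),(.032,-.038,.046),(.032,-.03,.046),(-.068,-.03,.046)],(255,0,255))
    c=(pix(q,W(-.02,0,.03))*6).astype(int); cv2.imwrite(f"pics/ov_{nm}.png",im[c[1]-300:c[1]+300,c[0]-370:c[0]+370])
E
```

```text
(((-48.349693298339844, -3.4163169860839844), (51.561771392822266, 32.859657287597656), 1.9222931861877441), array([-48.341119  ,  -3.41200984]), 217)
(((-48.67451477050781, -6.852579116821289), (56.58791732788086, 35.671871185302734), 3.8475139141082764), array([-48.87680533,  -6.63337522]), 270)
top [[-113.3  -92.9   -0.7]
 [ -30.1  -70.2   46.9]
 [  51.6  -55.7   55.5]]
side [[-117.8  -84.8   37.9]
 [ -30.7  -69.5   44.6]
 [  50.5  -53.3   50.3]]
```

```bash
python3 -c "
import cv2,numpy as np
a=cv2.imread('pics/ov_top.png');b=cv2.imread('pics/ov_side.png');print(a.shape,b.shape)"
```

```text
(600, 740, 3) (600, 740, 3)
```

View pics/ov_top.png

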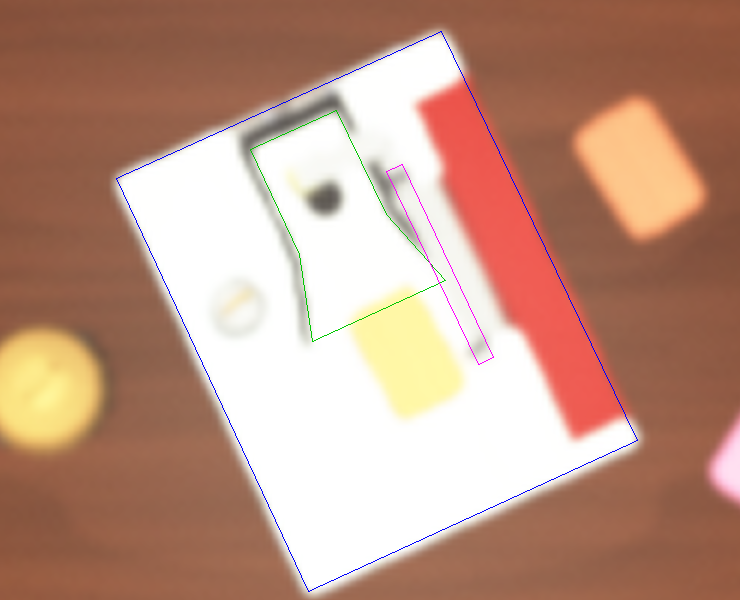

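View pics/ov_side.png

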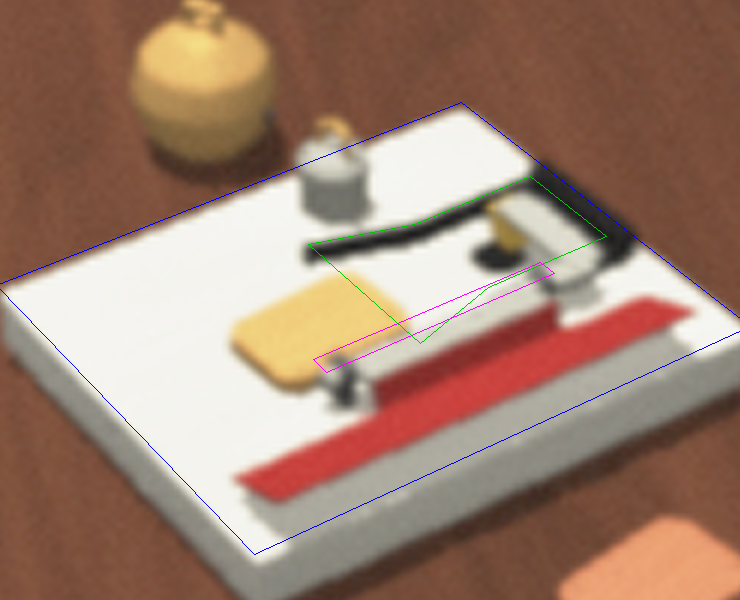

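```bash
cat >> h.py <<'E'
from scipy.spatial.transform import Rotation as Ro
def delta(s,target):
    R=Ro.from_quat(np.roll(s["orientation"],-1)).as_matrix(); c,q=np.cos(YAW),np.sin(YAW)
    Rt=np.array([[-q,c,0],[c,q,0],[0,0,-1]]).T
    return (R.T@(target-s["tool_pos"])*100).round(2),np.degrees(Ro.from_matrix(R.T@Rt).as_rotvec()).round(2)
def st(s):
    return S(s["tool_pos"]).round(4),s["ft_force"].round(2),round(s["width"],4),s["time_s"]
E
python3 - <<'E'
from h import *; from cell import monitor
s=monitor.sense(); print(st(s)); print(delta(s,W(-.095,-.0355,.15)))
E
```

```text
(array([-0.1562,  0.814 ,  0.2233]), array([ 0.64, -0.64, -0.67]), 0.0852, 0.1)
(array([-64.6 ,  55.49,   7.46]), array([ -0.05,   0.12, -36.54]))
```

Emit:
{"fn": "send_rows", "kwargs": {"commands": [[-3.4,2.9,0,0,0,-1.9,5.05],[-6.8,5.8,0,0,0,-3.8,5.05],[-10.2,8.7,0,0,0,-5.7,5.05],[-13.6,11.6,0,0,0,-7.6,5.05],[-17,14.5,0,0,0,-9.5,5.05],[-20.4,17.4,0,0,0,-11.4,5.05],[-23.8,20.3,0,0,0,-13.3,5.05],[-27.2,23.2,0,0,0,-15.2,5.05],[-30.6,26.1,0,0,0,-17.1,5.05],[-34,29,0,0,0,-19,5.05],[-37.4,31.9,0,0,0,-21,5.05],[-40.8,34.8,0,0,0,-23,5.05]]}}

```text
time_s: 1.3
tool_pos: [0.3881, 0.1315, 0.2243]
orientation: [-0.0, 0.642, 0.767, 0.0]
ft_force: [1.2, 0.9, 1.2]
width: 0.0506
```

```bash
python3 - <<'E'
from h import *; from cell import monitor
s=monitor.sense(); print(st(s),s["joint_positions"].round(2)); print(delta(s,W(-.095,-.0355,.13)))
E
```

```text
(array([-0.1194,  0.278 ,  0.2243]), array([1.19, 0.92, 1.24]), 0.0506, 1.3) [ 0.22 -0.13  2.11  0.    1.16 -1.53]
(array([-29.92,   9.66,   9.43]), array([ 1.000e-02, -1.000e-02, -1.345e+01]))
```

Emit:
{"fn": "send_rows", "kwargs": {"commands": [[-4,1.3,0,0,0,-2,5.05],[-8,2.6,0,0,0,-4,5.05],[-12,3.9,0,0,0,-6,5.05],[-16,5.2,0,0,0,-8,5.05],[-20,6.5,1,0,0,-10,5.05],[-24,7.8,3,0,0,-12,5.05],[-28,9.1,6,0,0,-13,5.05],[-29.92,9.66,8.5,0,0,-13.45,5.05],[-29.92,9.66,9.43,0,0,-13.45,5.05],[-29.92,9.66,9.43,0,0,-13.45,5.05],[-29.92,9.66,9.43,0,0,-13.45,5.05]]}}

```text
time_s: 2.4
tool_pos: [0.5346, -0.1438, 0.1304]
orientation: [-0.0, 0.548, 0.836, 0.0]
ft_force: [0.1, 0.4, 0.2]
width: 0.0502
```

```bash
python3 - <<'E'
from h import *; from cell import monitor,grab_frame
s=monitor.sense(); print(st(s),s["joint_positions"].round(2)); print(delta(s,W(-.095,-.0355,.09)))
for n in("top","side"):
    f=grab_frame(n); np.savez(n+"1.npz",**f)
crop(f,290,430,210,340,5,"pics/sc1.png")
for y in(-.068,-.003):
    print(pix(f,W(-.095,y,.105)))
E
```

```text
(array([-0.095 , -0.0329,  0.1304]), array([0.06, 0.44, 0.17]), 0.0502, 2.4) [-0.34  0.28  1.88  0.    0.98 -2.32]
(array([-0.27,  0.  ,  4.04]), array([-0.02, -0.04, -0.06]))
[349.5567623  288.40733938]
[331.18290896 271.6412822 ]
```

View pics/sc1.png

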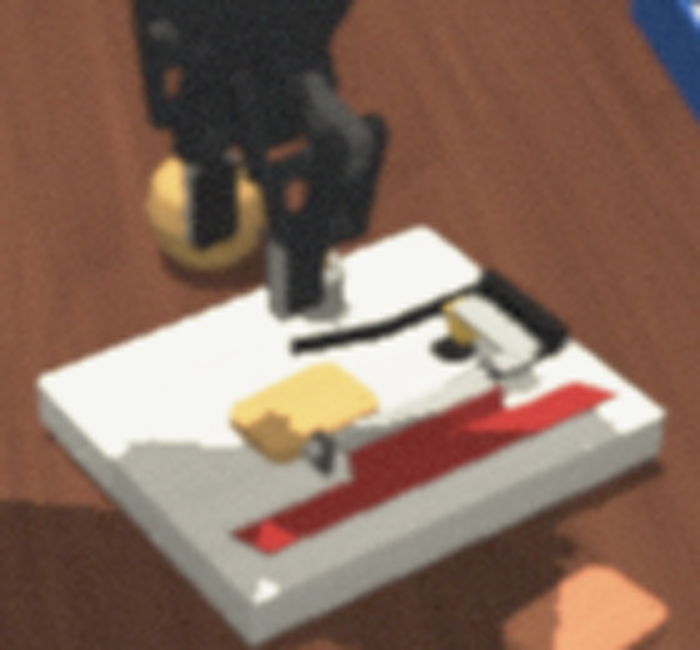

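```bash
python3 - <<'E'
from h import *; from cell import monitor,grab_frame
f=grab_frame("side"); np.savez("side2.npz",**f); s=monitor.sense(); print(st(s)); crop(f,290,430,210,340,5,"pics/sc2.png")
v,u=np.mgrid[210:300,290:430]; X=S(P(f,u,v,f["z_map"][210:300,290:430]))*1000
m=(X[...,2]>60)&(X[...,2]<200)&(abs(X[...,0]+95)<40)&(abs(X[...,1]+35)<60)
p=X[m]
for z in range(90,150,5):
    q=p[(p[:,2]>=z)&(p[:,2]<z+5)]
    if len(q): print(z,len(q),np.percentile(q[:,1],[0,50,100]).round(),np.percentile(q[:,0],[0,50,100]).round(), [ (q[q[:,1]<-35][:,1].min() if (q[:,1]<-35).any() else 0), (q[q[:,1]<-35][:,1].max() if (q[:,1]<-35).any() else 0), (q[q[:,1]>-35][:,1].min() if (q[:,1]>-35).any() else 0)])
E
```

```text
(array([-0.094 , -0.0335,  0.1318]), array([0.16, 0.98, 0.09]), 0.0503, 2.55)
140 23 [-68.  -9.  -7.] [-105.  -96.  -84.] [np.float64(-67.64900092801601), np.float64(-59.73688862771334), np.float64(-10.854425878240319)]
145 35 [-73. -10.  -4.] [-107. -100.  -85.] [np.float64(-72.73317574001443), np.float64(-61.25749552184073), np.float64(-10.878347057819655)]
```

View pics/sc2.png

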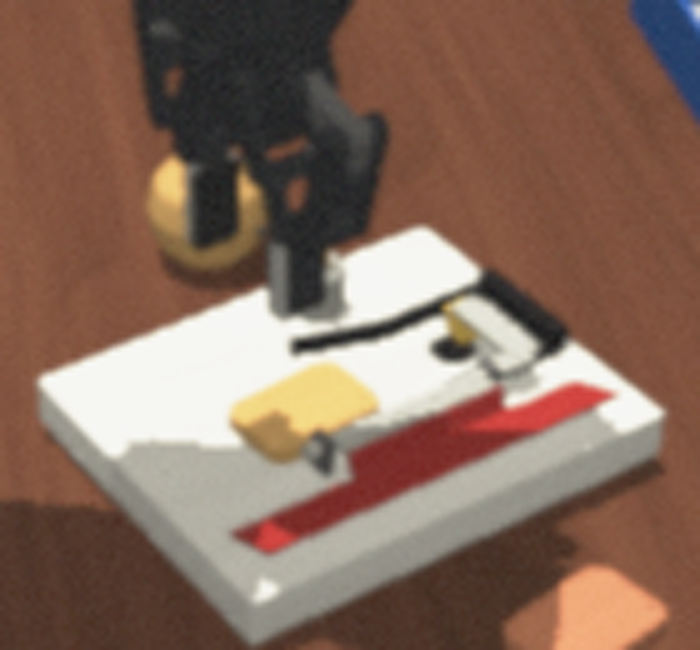

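```bash
python3 - <<'E'
from h import *
for n in("side0","side2","top1"):
    f=dict(np.load(n+".npz")); v,u=np.mgrid[0:480,0:640]; X=P(f,u,v,f["z_map"])
    t=np.array([.1403,.6082,.2232]) if n=="side0" else W(-.094,-.0335,.1318)
    print(n,pix(f,t),pix(f,t-[0,0,.025]))
    m=(np.hypot(*(X[...,:2]-t[:2]).transpose(2,0,1))<.08)&(X[...,2]>.06)&(f["z_map"]>0)
    print(m.sum(),np.percentile(X[m][:,2],[0,1,5,20,50,99]).round(3), X[m][X[m][:,2].argsort()[:8]].round(3))
E
```

```text
side0 [167.3284009  113.24390167] [168.86473508 121.18761732]
2922 [0.243 0.25  0.272 0.33  0.424 0.54 ] [[0.131 0.563 0.243]
 [0.134 0.561 0.243]
 [0.141 0.655 0.243]
 [0.122 0.562 0.244]
 [0.125 0.561 0.244]
 [0.128 0.56  0.244]
 [0.148 0.652 0.244]
 [0.151 0.649 0.245]]
side2 [340.05167964 268.30455798] [340.00427308 278.42074671]
8712 [0.141 0.153 0.19  0.263 0.385 0.499] [[ 0.547 -0.174  0.141]
 [ 0.552 -0.172  0.141]
 [ 0.521 -0.123  0.142]
 [ 0.526 -0.121  0.142]
 [ 0.528 -0.121  0.142]
 [ 0.541 -0.178  0.142]
 [ 0.53  -0.119  0.143]
 [ 0.519 -0.125  0.143]]
top1 [379.49203098 231.08763222] [378.28451703 232.25129558]
3202 [0.188 0.243 0.315 0.475 0.489 0.505] [[ 0.51  -0.117  0.188]
 [ 0.513 -0.118  0.206]
 [ 0.51  -0.115  0.207]
 [ 0.51  -0.127  0.208]
 [ 0.507 -0.12   0.21 ]
 [ 0.51  -0.117  0.211]
 [ 0.514 -0.122  0.213]
 [ 0.509 -0.119  0.213]]
```

Emit:
{"fn": "send_rows", "kwargs": {"commands": [[-0.2,0,1.5,0,0,0,5.05],[-0.2,0,3,0,0,0,5.05],[-0.2,0,4,0,0,0,5.05],[-0.2,0,5,0,0,0,5.05],[-0.2,0,5,0,0,0,5.05]]}}

```text
time_s: 3.05
tool_pos: [0.5339, -0.1458, 0.0777]
orientation: [-0.002, 0.549, 0.836, -0.001]
ft_force: [-0.7, -0.4, -0.0]
width: 0.051
```

```bash
cat > look.py <<'E'
import sys
from h import *; from cell import monitor,grab_frame
k=sys.argv[1]; f=grab_frame("side"); np.savez(f"sd{k}.npz",**f); s=monitor.sense(); print(st(s)); crop(f,290,430,225,340,5,f"pics/s{k}.png")
v,u=np.mgrid[0:480,0:640]; X=S(P(f,u,v,f["z_map"]))*1000; t=st(s)[0]*1000
m=(np.abs(X[...,:2]-t[:2])<[14,45]).all(-1)
h=cv2.cvtColor(f["image"],cv2.COLOR_RGB2HSV)
m&=(h[...,2]<75)&(X[...,2]>33)
for lo,hi in((-90,-35),(-35,20)):
    p=X[m&(X[...,1]>lo)&(X[...,1]<hi)&(X[...,2]<t[2]+40)]
    if len(p): print(p[p[:,2].argsort()[:5]].round(1).tolist())
print(coupon(f))
E
python3 look.py 3
```

```text
(array([-0.0958, -0.0351,  0.0787]), array([ 0.14, -0.14,  1.16]), 0.0506, 3.1)
[[-97.1, -72.6, 97.6], [-100.5, -74.1, 97.7], [-102.7, -73.9, 98.5], [-104.3, -72.9, 98.6], [-95.1, -69.8, 99.8]]
[[-101.8, -8.8, 90.2], [-91.9, -8.6, 91.0], [-104.2, -8.8, 91.2], [-97.4, -9.6, 91.4], [-90.8, -10.6, 91.8]]
(((-29.45319366455078, -14.63825798034668), (35.09577178955078, 22.807193756103516), 49.98188018798828), array([-31.54974343, -12.97186979]), 82)
```

View pics/s3.png

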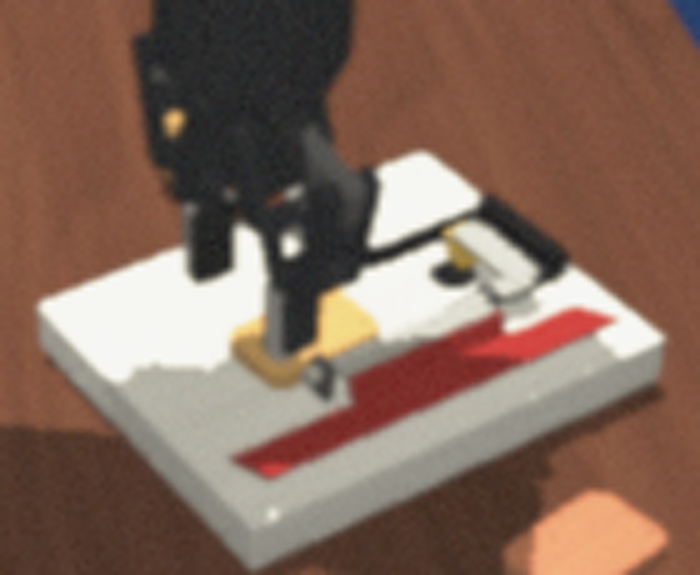

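Emit:
{"fn": "send_rows", "kwargs": {"commands": [[0,0,1,0,0,0,5.05],[0,0,2,0,0,0,5.05],[0,0,3,0,0,0,5.05],[0,0,3.3,0,0,0,5.05],[0,0,3.3,0,0,0,5.05]]}}

```text
time_s: 3.6
tool_pos: [0.535, -0.1462, 0.0461]
orientation: [-0.001, 0.549, 0.836, -0.0]
ft_force: [0.2, -0.4, 0.8]
width: 0.0503
```

```bash
python3 look.py 4
```

```text
(array([-0.0952, -0.0357,  0.0467]), array([ 0.69, -0.31, -0.3 ]), 0.0504, 3.65)
[[-101.5, -69.5, 64.4], [-103.8, -72.8, 65.4], [-97.5, -74.0, 65.8], [-102.5, -74.3, 65.8], [-93.1, -74.7, 66.8]]
[[-87.5, -9.4, 58.1], [-95.0, -9.4, 58.8], [-90.2, -9.7, 59.5], [-97.5, -9.4, 59.9], [-101.1, -11.2, 60.1]]
(((458.197021484375, 384.0582275390625), (32.21588897705078, 72.12499237060547), 17.955890655517578), array([458.7801053, 380.6456811]), 53)
```

View pics/s4.png

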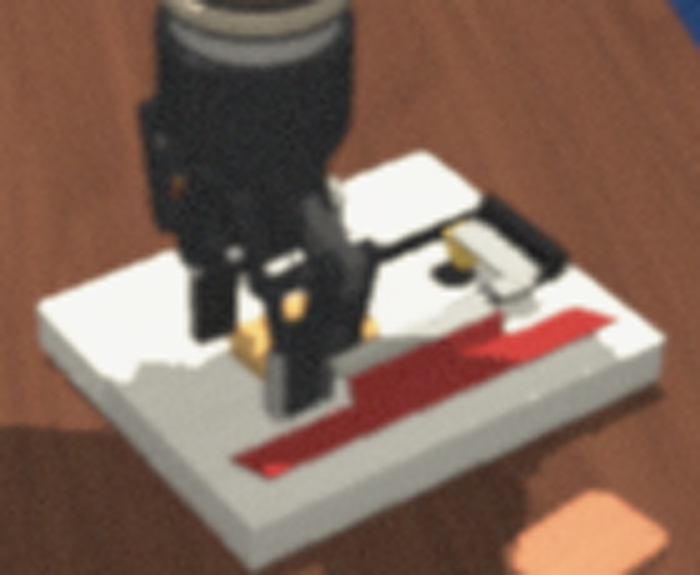

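Emit:
{"fn": "send_rows", "kwargs": {"commands": [[0,0,0.5,0,0,0,5.05],[0,0,1.0,0,0,0,5.05],[0,0,1.4,0,0,0,5.05],[0,0,1.4,0,0,0,5.05]]}}

```text
time_s: 4.05
tool_pos: [0.5359, -0.1466, 0.0329]
orientation: [0.0, 0.549, 0.836, -0.0]
ft_force: [-0.5, 0.9, 2.9]
width: 0.0504
```

```bash
python3 look.py 5
```

```text
(array([-0.095 , -0.0359,  0.0332]), array([-1.16,  0.47,  1.2 ]), 0.0503, 4.1)
[[-91.6, -73.1, 49.2], [-102.2, -70.7, 52.6], [-100.8, -75.7, 53.0], [-91.0, -75.5, 53.4], [-97.7, -74.7, 53.4]]
[[-90.8, -10.6, 44.3], [-96.5, -11.5, 44.8], [-87.8, -9.8, 45.1], [-99.3, -11.9, 46.4], [-94.6, -12.4, 47.3]]
(((458.197021484375, 384.0582275390625), (32.21588897705078, 72.12499237060547), 17.955890655517578), array([458.63204362, 382.00741713]), 52)
```

View pics/s5.png

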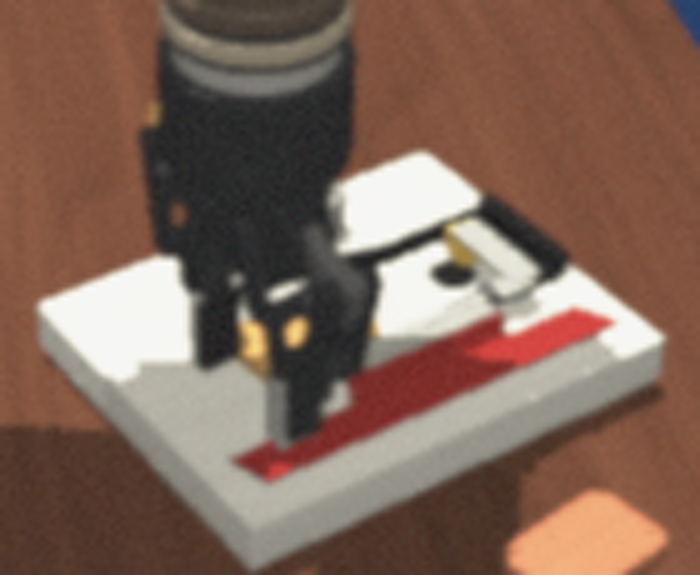

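Emit:
{"fn": "send_rows", "kwargs": {"commands": [[0,0,0.3,0,0,0,5.05],[0,0,0.6,0,0,0,5.05],[0,0,0.8,0,0,0,5.05],[0,0,0.8,0,0,0,5.05]]}}

```text
time_s: 4.5
tool_pos: [0.5357, -0.1461, 0.0253]
orientation: [-0.0, 0.549, 0.836, 0.0]
ft_force: [-2.4, 0.8, 6.2]
width: 0.0504
```

```bash
python3 look.py 6
```

```text
(array([-0.0949, -0.0354,  0.0254]), array([-1.78,  1.76,  5.64]), 0.0503, 4.55)
[[-94.4, -73.8, 43.2], [-101.8, -73.9, 44.2], [-102.6, -71.5, 45.5], [-96.0, -72.5, 45.6], [-98.5, -76.0, 46.8]]
[[-92.4, -9.1, 35.8], [-100.3, -9.5, 37.0], [-98.7, -11.0, 37.3], [-89.2, -11.8, 39.0], [-98.0, -10.0, 39.1]]
(((457.3043212890625, 383.7688903808594), (34.092811584472656, 72.12499237060547), 17.955886840820312), array([458.68373319, 381.01438647]), 54)
```

View pics/s6.png

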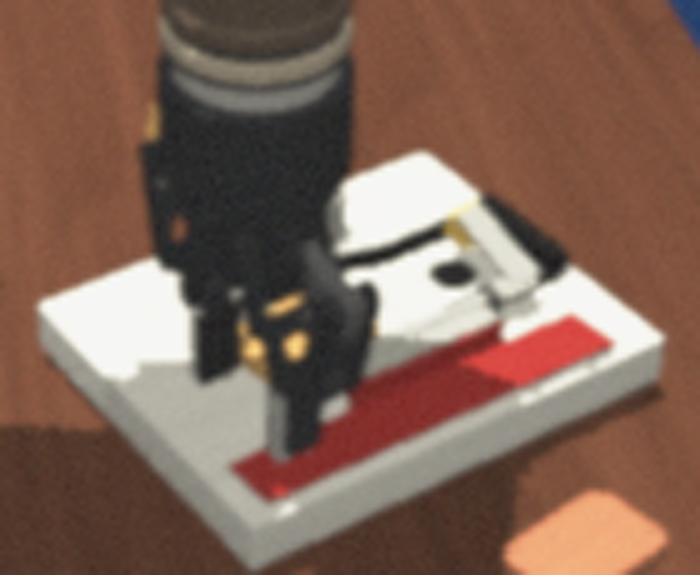

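Emit:
{"fn": "send_rows", "kwargs": {"commands": [[0,0,0.15,0,0,0,5.05],[0,0,0.3,0,0,0,5.05],[0,0,0.3,0,0,0,5.05]]}}

```text
time_s: 4.85
tool_pos: [0.5355, -0.1455, 0.0227]
orientation: [-0.001, 0.549, 0.836, 0.0]
ft_force: [-2.7, 3.6, 9.1]
width: 0.0506
```

```bash
python3 look.py 7
```

```text
(array([-0.0949, -0.0348,  0.0227]), array([-2.72,  3.79,  9.23]), 0.0505, 4.9)
[[-91.4, -73.0, 41.1], [-102.5, -71.4, 42.7], [-97.6, -74.8, 42.8], [-94.6, -74.0, 43.4], [-93.0, -71.7, 43.6]]
[[-94.7, -8.7, 33.9], [-93.1, -10.2, 34.2], [-100.7, -10.2, 34.9], [-97.2, -8.7, 35.0], [-87.3, -9.0, 36.1]]
(((458.197021484375, 384.0582275390625), (32.21588897705078, 72.12499237060547), 17.955890655517578), array([458.86187688, 380.8110761 ]), 52)
```

View pics/s7.png

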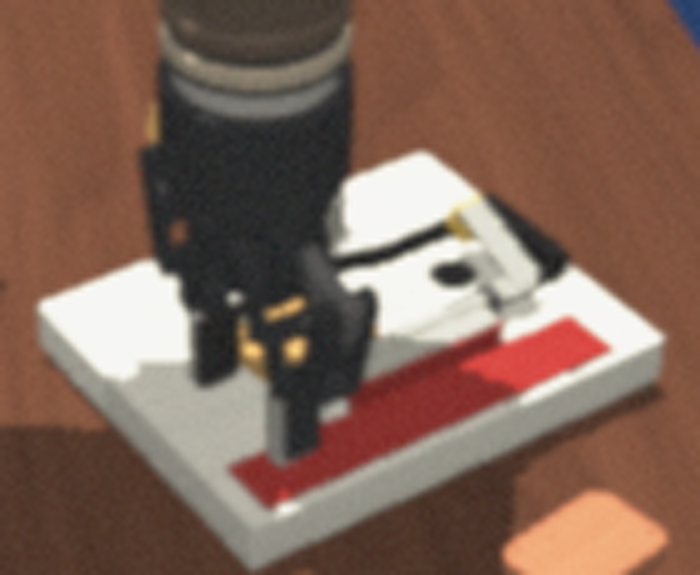

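Emit:
{"fn": "send_rows", "kwargs": {"commands": [[-0.1,0,0.12,0,0,0,5.05],[-0.1,0,0.12,0,0,0,5.05]]}}

```text
time_s: 5.1
tool_pos: [0.5355, -0.1455, 0.0219]
orientation: [-0.002, 0.549, 0.836, 0.001]
ft_force: [-5.4, 7.1, 11.1]
width: 0.0507
```

```bash
python3 look.py 8; python3 - <<'E'
from h import *
f=dict(np.load("sd8.npz"));h=cv2.cvtColor(f["image"],cv2.COLOR_RGB2HSV); m=cv2.inRange(h,(0,150,90),(6,255,255))|cv2.inRange(h,(174,150,90),(180,255,255))
v,u=np.nonzero(m); X=S(P(f,u,v,f["z_map"][v,u]))*1000
X=X[(X[:,0]>0)&(X[:,0]<60)&(X[:,1]<-52)&(X[:,1]>-85)]
a=np.c_[X[:,:2],np.ones(len(X))]; print(len(X),X.mean(0),np.linalg.lstsq(a,X[:,2],rcond=None)[0])
E
```

```text
(array([-0.0949, -0.0348,  0.0219]), array([-4.86,  7.08, 12.3 ]), 0.0505, 5.15)
[[-98.0, -72.0, 38.3], [-103.3, -72.5, 41.3], [-91.5, -73.1, 41.3], [-101.7, -70.3, 41.5], [-101.9, -74.0, 41.7]]
[[-87.6, -9.4, 33.8], [-94.7, -8.7, 33.8], [-93.1, -10.2, 34.2], [-98.5, -10.7, 34.3], [-100.8, -10.3, 35.1]]
(((458.197021484375, 384.0582275390625), (32.21588897705078, 72.12499237060547), 17.955890655517578), array([458.53909159, 380.63804197]), 53)
217 [ 24.67374442 -68.22733528  31.77936932] [-2.39377632e-02  4.43752325e-02  3.53976074e+01]
```

Emit:
{"fn": "send_rows", "kwargs": {"commands": [[0.1,0.3,0,0,0,0,5.05],[0.1,0.6,0,0,0,0,5.05],[0.1,0.9,0,0,0,0,5.05],[0.1,1.2,0,0,0,0,5.05],[0.1,1.5,0,0,0,0,5.05],[0.1,1.8,0,0,0,0,5.05],[0.1,2.1,0,0,0,0,5.05],[0.1,2.4,0,0,0,0,5.05],[0.1,2.7,0,0,0,0,5.05],[0.1,3.0,0,0,0,0,5.05]]}}

```text
time_s: 6.15
tool_pos: [0.5616, -0.1359, 0.0219]
orientation: [-0.001, 0.548, 0.836, -0.002]
ft_force: [-8.4, -2.8, 11.6]
width: 0.0509
```

```bash
python3 look.py 9
```

```text
(array([-0.0665, -0.0364,  0.0219]), array([-6.4, -2.5, 10.6]), 0.0504, 6.2)
[[-64.3, -42.0, 37.8], [-70.9, -75.4, 40.9], [-74.9, -74.0, 41.9], [-66.4, -76.1, 41.9], [-68.9, -76.1, 43.2]]
[[-73.1, -10.7, 33.6], [-71.6, -12.3, 34.0], [-60.8, -11.6, 34.1], [-68.4, -11.3, 34.6], [-66.9, -12.9, 35.0]]
(((4.017830848693848, 166.3143310546875), (39.83988571166992, 26.121614456176758), 48.6782112121582), array([  3.94788574, 165.39126537]), 85)
```

View pics/s9.png

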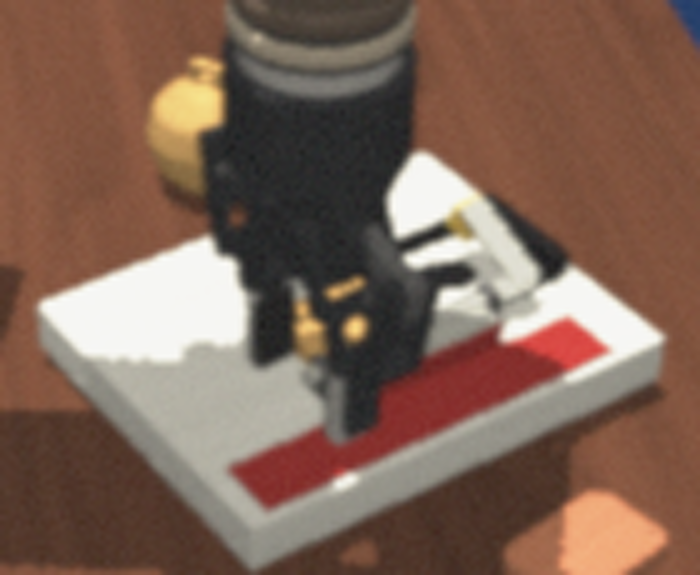

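Emit:
{"fn": "send_rows", "kwargs": {"commands": [[0.05,0.3,0,0,0,0,5.05],[0.05,0.6,0,0,0,0,5.05],[0.05,0.9,0,0,0,0,5.05],[0.05,1.2,0,0,0,0,5.05],[0.05,1.5,0,0,0,0,5.05],[0.05,1.8,0,0,0,0,5.05],[0.05,2.1,0,0,0,0,5.05],[0.05,2.4,0,0,0,0,5.05],[0.05,2.7,0,0,0,0,5.05],[0.05,3.0,0,0,0,0,5.05],[0.05,3.0,0,0,0,0,5.05]]}}

```text
time_s: 7.3
tool_pos: [0.5896, -0.1234, 0.0219]
orientation: [-0.001, 0.548, 0.836, -0.001]
ft_force: [-5.3, -2.4, 11.2]
width: 0.0506
```

```bash
python3 look.py 10;python3 - <<'E'
from h import *; from cell import grab_frame
f=grab_frame("top"); crop(f,295,415,165,270,6,"pics/t10.png"); print(coupon(f))
E
```

```text
(array([-0.0364, -0.0361,  0.022 ]), array([-5.26, -2.24, 10.76]), 0.0507, 7.35)
[[-32.4, -74.9, 41.0], [-32.6, -71.8, 41.5], [-35.1, -75.0, 42.3], [-39.1, -76.7, 42.7], [-37.5, -74.7, 43.2]]
[[-37.1, -11.4, 34.3], [-31.7, -11.2, 34.5], [-27.9, -9.6, 34.5], [-43.2, -12.5, 35.0], [-42.1, -10.9, 36.1]]
(((6.601276397705078, 161.21063232421875), (36.523109436035156, 36.348243713378906), 28.269617080688477), array([  5.62532293, 162.02043307]), 109)
(((14.548978805541992, 4.385402679443359), (25.331432342529297, 45.61511993408203), 64.91936492919922), array([16.69191444,  1.13449057]), 117)
```

View pics/s10.png

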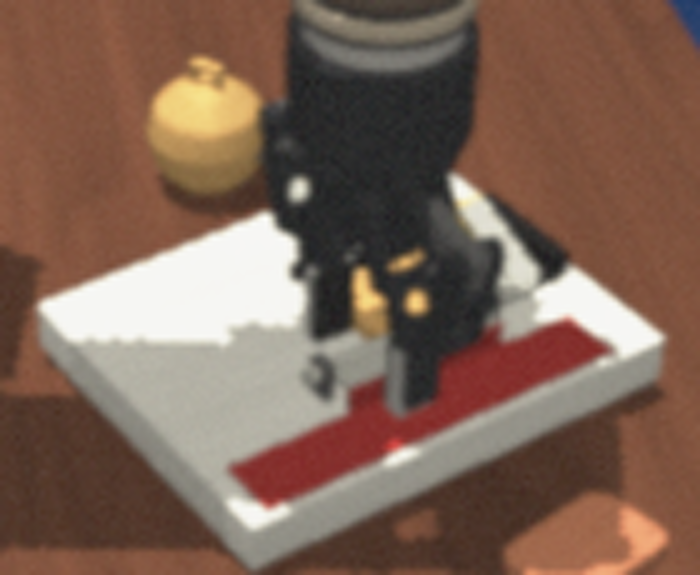

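View pics/t10.png

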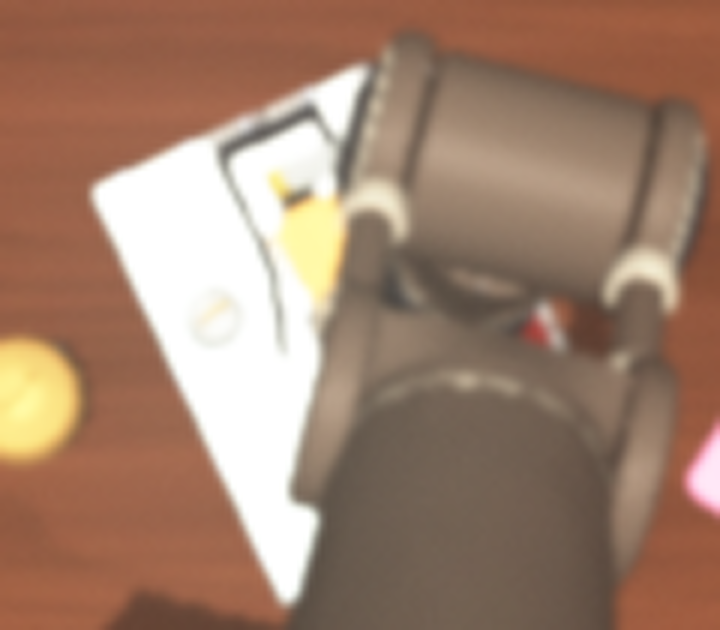

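Emit:
{"fn": "send_rows", "kwargs": {"commands": [[0,0.3,0,0,0,0,5.05],[0,0.6,0,0,0,0,5.05],[0,0.9,0,0,0,0,5.05],[0,1.2,0,0,0,0,5.05],[0,1.5,0,0,0,0,5.05],[0,1.8,0,0,0,0,5.05],[0,2.1,0,0,0,0,5.05],[0,2.4,0,0,0,0,5.05],[0,2.7,0,0,0,0,5.05],[0,3.0,0,0,0,0,5.05],[0,3.0,0,0,0,0,5.05]]}}

```text
time_s: 8.5
tool_pos: [0.6167, -0.1114, 0.022]
orientation: [-0.001, 0.548, 0.836, -0.002]
ft_force: [-6.8, -2.0, 11.7]
width: 0.051
```

```bash
python3 look.py 11;python3 - <<'E'
from h import *; from cell import grab_frame
f=grab_frame("top"); crop(f,295,415,165,270,6,"pics/t11.png")
E
```

```text
(array([-0.0068, -0.0359,  0.022 ]), array([-7.08, -2.25, 11.54]), 0.0502, 8.55)
[[-8.1, -74.0, 39.8], [-13.7, -71.0, 40.3], [-2.4, -69.8, 42.3], [-6.4, -74.9, 42.4], [-1.2, -75.0, 42.7]]
[[-4.5, -10.8, 33.3], [-0.9, -9.7, 33.8], [0.1, -11.8, 34.8], [-0.3, -8.6, 35.6], [-13.8, -12.3, 35.7]]
(((5.674598693847656, 162.94107055664062), (36.83222198486328, 36.07727813720703), 31.85350799560547), array([  5.67124791, 162.66651353]), 109)
```

View pics/s11.png

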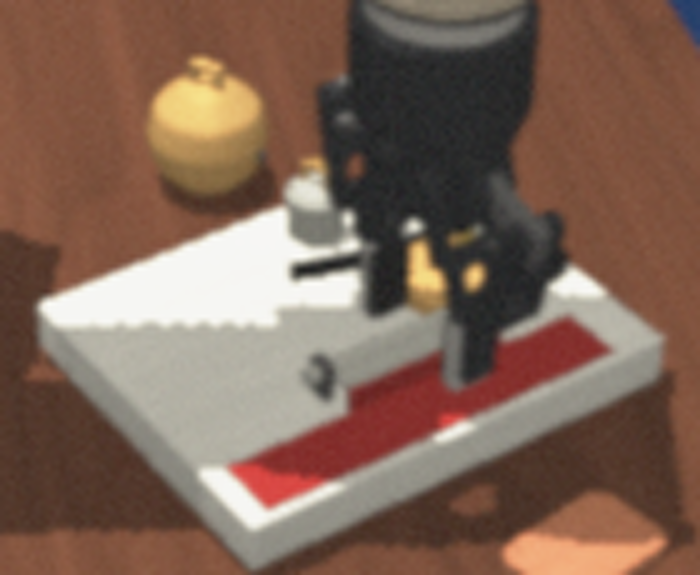

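View pics/t11.png

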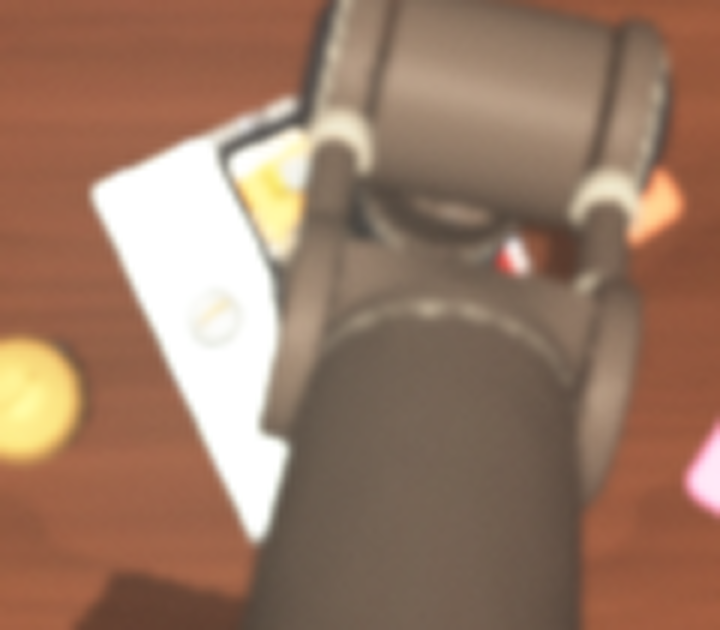

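Emit:
{"fn": "send_rows", "kwargs": {"commands": [[0,0.15,0,0,0,0,5.05],[0,0.3,0,0,0,0,5.05],[0,0.45,0,0,0,0,5.05],[0,0.6,0,0,0,0,5.05],[0,0.7,0,0,0,0,5.05],[0,0.7,0,0,0,0,5.05]]}}

```text
time_s: 9.2
tool_pos: [0.6206, -0.1097, 0.0219]
orientation: [-0.003, 0.548, 0.836, -0.004]
ft_force: [-10.5, -5.8, 15.0]
width: 0.0503
```

```bash
python3 look.py 12
```

```text
(array([-0.0026, -0.036 ,  0.0219]), array([-12.38,  -4.77,  14.84]), 0.0506, 9.25)
[[-2.9, -74.0, 40.1], [1.3, -75.3, 41.7], [1.4, -71.8, 41.9], [-9.7, -72.5, 42.2], [-6.4, -74.9, 42.4]]
[[0.3, -11.6, 34.5], [6.0, -11.3, 34.6], [-7.4, -10.9, 34.6], [-2.1, -11.2, 35.3], [-10.1, -10.9, 35.9]]
(((5.613321304321289, 163.0316925048828), (37.015174865722656, 32.95770263671875), 36.28606414794922), array([  6.08524631, 162.58143902]), 106)
```

Emit:
{"fn": "send_rows", "kwargs": {"commands": [[0,0.1,0,0,0,0,5.05],[0,0.25,0,0,0,0,5.05],[0,0.25,0,0,0,0,5.05]]}}

```text
time_s: 9.55
tool_pos: [0.6209, -0.1095, 0.0219]
orientation: [-0.005, 0.547, 0.837, -0.006]
ft_force: [-16.8, -6.9, 19.7]
width: 0.0501
```

```bash
python3 look.py 13; python3 - <<'E'
from h import *; from cell import grab_frame
f=grab_frame("top"); crop(f,325,365,175,225,12,"pics/t13.png")
E
```

```text
(array([-0.0022, -0.0359,  0.0219]), array([-16.06,  -7.25,  18.95]), 0.0507, 9.6)
[[-8.0, -73.8, 39.6], [-5.4, -73.8, 41.1], [1.5, -75.0, 41.4], [-9.7, -72.4, 42.1], [-4.6, -75.9, 42.2]]
[[0.9, -10.8, 33.7], [-5.1, -11.6, 34.1], [-7.0, -10.5, 34.2], [5.9, -11.4, 34.7], [-3.8, -9.8, 35.1]]
(((6.727654457092285, 161.80996704101562), (37.42136001586914, 36.10300827026367), 34.272945404052734), array([  6.16730686, 162.10647423]), 111)
```

View pics/t13.png

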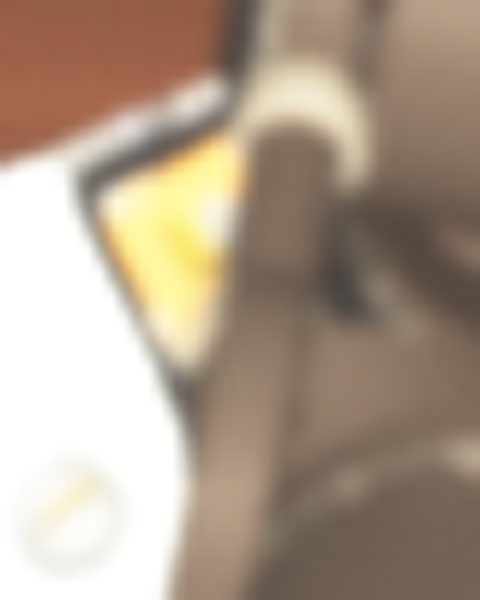

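Emit:
{"fn": "send_rows", "kwargs": {"commands": [[0,-0.4,0,0,0,0,5.05],[0,-0.8,0,0,0,0,5.05],[0,-1.2,0,0,0,0,5.05],[0,-1.5,0,0,0,0,5.05],[0,-1.5,-0.3,0,0,0,5.05],[0,-1.5,-0.6,0,0,0,5.05],[0,-1.5,-0.9,0,0,0,5.05],[0,-1.5,-1.2,0,0,0,5.05],[0,-1.5,-1.6,0,0,0,5.05],[0,-1.5,-2.5,0,0,0,5.05],[0,-1.5,-4,0,0,0,5.05],[0,-1.5,-5,0,0,0,5.05]]}}

```text
time_s: 10.85
tool_pos: [0.614, -0.1126, 0.0728]
orientation: [0.001, 0.549, 0.836, 0.0]
ft_force: [-0.5, -0.1, -0.3]
width: 0.0503
```

Emit:
{"fn": "send_rows", "kwargs": {"commands": [[0,0,-3,0,0,0,5.05],[0,0,-6,0,0,0,5.05],[0,-3,-9,0,0,0,5.05],[0,-7,-11,0,0,0,5.05],[0,-11,-11,0,0,0,5.05],[0,-15,-11,0,0,0,5.05],[0,-19,-11,0,0,0,5.05],[0,-19,-11,0,0,0,5.05]]}}

```text
time_s: 11.65
tool_pos: [0.4347, -0.1887, 0.1814]
orientation: [-0.001, 0.55, 0.835, -0.001]
ft_force: [0.8, 0.1, 0.6]
width: 0.0507
```

```bash
python3 - <<'E'
from h import *; from cell import grab_frame,monitor
print(st(monitor.sense()))
for n in("top","side"):
    f=grab_frame(n); np.savez(n+"14.npz",**f); print(n,pix(f,W(.02,0,.03)))
    if n=="top": crop(f,310,400,165,255,6,"pics/t14.png")
    else: crop(f,300,440,240,340,5,"pics/s14.png")
    h=cv2.cvtColor(f["image"],cv2.COLOR_RGB2HSV); m=cv2.inRange(h,(0,150,90),(6,255,255))|cv2.inRange(h,(174,150,90),(180,255,255))
    v,u=np.nonzero(m); X=S(P(f,u,v,f["z_map"][v,u]))*1000
    X=X[(X[:,0]>-110)&(X[:,0]<55)&(X[:,1]<-54)&(X[:,1]>-88)]
    a=np.c_[X[:,:2],np.ones(len(X))]
    if len(X): print(len(X),X.mean(0),np.linalg.lstsq(a,X[:,2],rcond=None)[0])
    m=cv2.inRange(h,(18,60,120),(36,255,255)); v,u=np.nonzero(m); X=S(P(f,u,v,plane=.038))*1000
    X=X[(abs(X[:,0]-35)<50)&(abs(X[:,1])<24)]; r=cv2.minAreaRect(X[:,:2].astype(np.float32)); print(r,X.min(0),X.max(0))
E
```

```text
(array([-0.2046, -0.0342,  0.1814]), array([0.76, 0.08, 0.56]), 0.0507, 11.65)
top [346.92168787 204.10030086]
496 [-26.73058181 -69.30622624  39.84003844] [ 6.95444223e-04 -1.08925509e-01  3.23094121e+01]
((41.36567687988281, 0.44417762756347656), (61.4034423828125, 44.84890365600586), 8.495563507080078) [  9.89016444 -23.36868415  38.        ] [70.86140175 23.31398819 38.        ]
side [373.87181061 280.843488  ]
649 [-28.96992965 -69.83704957  37.8134919 ] [ 8.43022787e-04 -1.02447826e-01  3.06832603e+01]
((34.037620544433594, -3.5106372833251953), (64.52779388427734, 43.30418014526367), 10.329466819763184) [  2.07950255 -23.88942168  38.        ] [67.04932223 22.13625482 38.        ]
```

View pics/t14.png

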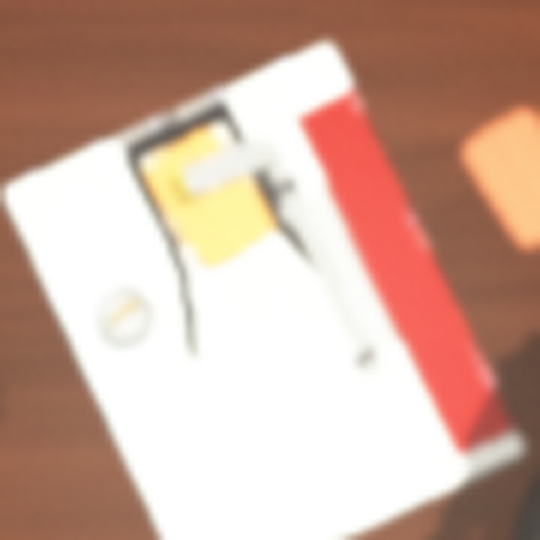

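View pics/s14.png

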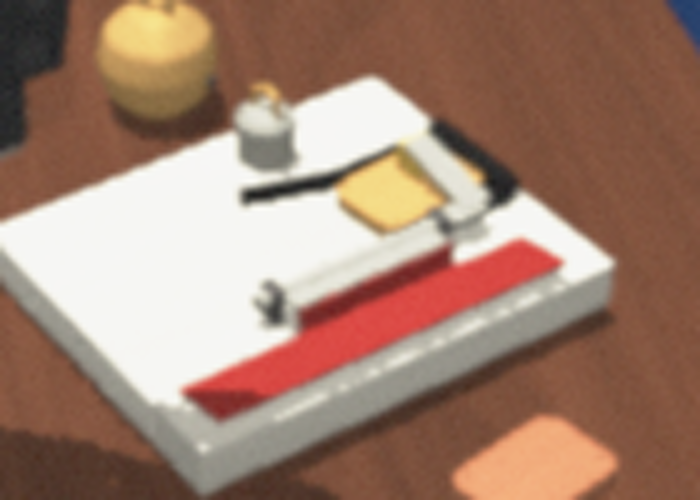

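```bash
python3 - <<'E'
from cell import order
print(order.close_job())
E
```

```text
the job is handed in; nothing more can be done
None
```

The coupon is loaded, the clip is clamped on it, and I handed the job in at about 11.8 s of the 42 s allowed. No verdict is reported.

**What I did:** I straddled the pivot bar with the jaws about 50 mm apart. One fingertip pressed the plate fully down, with its top measured level at about 32 mm. The other fingertip pushed the coupon down the lane until it stopped. At the end the push force rose from about 7 N to 17 N with almost no further movement. I then backed off about 10 mm, lifted away and moved clear.

**Last checks:**
- **Coupon:** the top camera shows it against the end stop, about x 40 mm, y 0 and roughly square. Those figures are approximate because some of the guide, nose and arm edges blended into the measurement.
- **Clip:** the plate sits about half tilted, as it should with the nose resting on the coupon. I inferred the clamping; I could not measure the joint angle or the nose force directly.
- **Surroundings:** the hand was clear with no load on it. The bell, weight and copper spare look undisturbed. I did not measure the bystanders again, but the arm went nowhere near the others.

**What disagreed:**
- **Side camera:** it reads about 2–4 mm off the top camera, and put the coupon at about x 34 mm. I trusted the top camera because its stage outline matched the stated size and the arm's own position.
- **Fingertip height:** the side camera showed the fingertips about 11 mm behind the reported tool point, not 25 mm ahead of it. I therefore lowered the hand by force readings and camera views instead of that figure.

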